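Fetch the radio panel from behind the flight stick and throttle

ROBOT

A 6-joint arm with a two-finger parallel gripper is mounted at the origin on the work surface. World frame = base frame: x ahead of the robot, y to its left, z up, the work surface at z = 0. Lengths are in mm, angles in rad, forces in N, time in s.
With the tool pointing down it reaches from about 350 to 975 mm from the base axis. Payload 7.1 kg.
Tool frame: the origin (TCP) lies at the centre of the arm's flange, where the gripper is bolted on; the fingertips stand 182 mm ahead of it and the grasp point (between the pads) lies 163 mm ahead of it; x points along the fingers, y is the direction in which the jaws open and shut, and the axes are right-handed (so a half turn about x gives the same grasp; the last joint's range is limited). The gripper opens to 88 mm and grips with 3 to 60 N. Pads are 20 mm wide; open, the fingers measure 115 mm over their backs; the gripper's body (75 mm by 178 mm) begins 61 mm behind the grasp point.
Start: joints at [1.301, 0.423, 1.63, -0, 1.089, -0.019], TCP at [155.081, 605.439, 404.675] pointing down, gripper open.
Joint ranges: [-3, 3], [-0.9, 2.11], [0.09, 2.58], [-1.31, 4.45], [0.11, 2.69], [-2.54, 2.54]. Speed limits (rad/s): [2.39, 2.39, 3.01, 3.14, 3.14, 3.14].

INTERFACE

Orientations are given as a rotation vector (axis times angle).
In Python, from workcell import readout, viewer, workorder, models gives the robot as it stands. The module is installed in compiled form; this text tells all that it offers.
- The arm moves only by the tool apply_moves, never from a script. Its argument "commands" is a list that holds one entry, the list of rows, each a list of 4 numbers: the shift along the world's x, y, z in m, then the turn about the world's z in rad. A call has 1 to 8 rows; each row is the pose to reach, as a shift and turn from the pose commanded when the call began; what a row does not reach only later rows make up. A row lasts 1/8 s, in which the tool goes at most 62.5 mm and 10.7 degrees, less where a joint would pass 70% of its speed; a pose out of reach is approached as far as the arm can. A call with a gripper value outside its range is refused whole. "gripper" is the finger opening in m, from 0 to 0.0878, set as the call begins (left out, the last holds). The fingers move at their own pace and stop on an object; the grip force is fixed at half the most. Time passes only in rows, so rows that repeat a pose let the fingers close. It gives the time, the measured TCP pose, the force and the opening at its end, in the units of the state.
- readout.get_obs(): the state, without advancing time (a new reading comes with each control period).
- viewer.get_image(name): name is "scene" or "side" or "wrist"; returns a dict with "color" (400x640x3 uint8, red, green, blue), "vertical_fov" (degrees; the focal length in pixels is half the picture's height over the tangent of half this angle, whatever the lens; pixels are square), "cx", "cy" (the principal point, pixels), "rvec" (rotation vector, rad) and "tvec" (3), from world to camera coordinates, as OpenCV has them. Camera axes: x right, y down, z forward; pixel columns grow to the right and rows downward; lengths in mm; the calibration is good to about 2 mm. A picture is of the moment at which its call begins. There is no depth.
- workorder.close_job(): hands the job in, once; it reports no verdict.
Trained networks look in the newest picture that a camera, given by its name, has taken for a name from the list of things; names that differ only in an ending like _2 or _b are one class to them, and where a whole thing is asked for, a point or a joint stands for the part that bears it (a point fixed in the world has none). Each returns a list of dicts, best first, with "conf" (0 to 1); they miss things now and then, are a little off and sometimes report something else, mostly with a low value. They report only what shows in the picture. A call takes as long as a camera call. They do not tell look-alikes from the thing itself.
- models.search_frame(camera, label): "position" ([x, y, z] in mm, in world coordinates, good to about 4 mm: the middle of the surface that is visible of it).
- models.place_of(camera, label): "position" ([x, y, z] in mm, in world coordinates, good to about 4 mm: a listed point, or the origin of a listed thing).
The state is a dict: "t": time; "qpos": joint angles; "qvel": joint speeds; "joint_torque": joint torques, N m; "ee_pos": TCP position; "orientation": TCP orientation; "ft_force": force on the tool from outside, world axes, zero at the start; "moment": the same for the moment, N m; "width": finger opening in mm.
Only numpy, scipy, OpenCV 4.12 (cv2) and the standard library are available. Lean on these libraries where they do the work, as an engineer would, in place of code of your own. Each camera call takes 0.05 s, during which the arm holds its last target.

TASK

On this flight-simulator desk, first move the flight stick and the throttle off their pads and stand both on the cork mat, then take the radio panel from behind them and lay it flat in the yellow tray. Once it is in there, put the stick back in the middle of the round red pad and the throttle back in the middle of the square blue pad, lined up with it as it was. Keep everything upright and do not disturb the mouse, the dish or the mug.

Things in the scene. Friction and masses are not known exactly. Their poses are not given: they have to be found in the camera images.
- stick: flight stick: black round base 76 mm across and 40 mm high with a red band, thin neck, upright grey grip on top with red and black buttons. The grip is 38 mm along x by 30 mm along y, with straight sides from 75 to 140 mm above the underside and no wider above; overall height 149 mm. About 0.35 kg, weighted low. Origin: centre of the underside; z up. Starts on the round red pad.
- throttle: throttle: black square base 76 x 76 mm, 40 mm high, with a blue band, thin metal arm, and on top a grey grip bar, 30 mm along x by 54 mm along y, reaching from 105 to 145 mm above the underside; blue buttons on it; overall height 148 mm. About 0.4 kg, weighted low. Origin: centre of the underside; z up. Starts on the square blue pad.
- panel: radio panel: long grey box, 46 mm along x, 150 mm along y, 50 mm high, with a green screen and two orange knobs on top (knobs 10 mm more). About 0.28 kg. Origin: centre of the underside; z up. It starts on the plywood board, whose top is 10 mm above the desk, on the +x side of (behind) the stick and throttle, whose bases stand about 10 mm from its long side. Either way round will do in the tray.
- round_pad: fixed round red pad, 94 mm across, 3 mm thick, on the plywood board: home of the stick. Origin: centre of its underside (10 mm above the desk); its x axis points from it towards the far side, where the panel starts.
- square_pad: fixed square blue pad, 94 x 94 mm, 3 mm thick, on the same board, its centre 100 mm beside that of the round pad: home of the throttle. Origin: centre of its underside (10 mm above the desk); its sides lie along its x and y.
- side_mat: fixed cork mat on the desk, 150 mm along x, 240 mm along y, 3 mm thick: room for the stick and the throttle side by side along y. Origin: centre of its underside.
- tray: fixed yellow tray on the desk with wooden rims, outer size 72 mm along x, 176 mm along y; the floor is 5 mm above the desk, the rims are 5 mm thick and rise 6 mm above the floor; inside 62 x 166 mm, so the panel fits with 8 mm to spare all round, its y along the tray's y. Origin: centre of its underside.
- mouse: black computer mouse, about 104 x 60 mm, 35 mm high, a loose bystander. Origin: on its underside.
- dish: green glass dish, 100 mm across, 28 mm high, a loose bystander. Origin: centre of its underside.
- mug: white mug, 80 mm across, 92 mm high, a loose bystander. Origin: centre of its underside.
Mind the look-alikes: they are no part of the job. Leave any green, pink or purple look-alike of the throttle alone.

How it is judged (in metres and radians):
On the way, in this order (a step that is already met when the one before it is completed fails the run):
1. the stick and the throttle both stand released on the cork mat, the panel still where it was (x of stick in the frame of side_mat between -0.065 and 0.065 m and y of stick in the frame of side_mat between -0.11 and 0.11 m and z of each of stick, throttle in the frame of side_mat below 0.008 m and linear speed of each of stick, throttle below 0.02 m/s and angle between each of stick, throttle's own z axis and vertical below 0.08 rad and contact force between the fingers and stick below 0.3 N and x of throttle in the frame of side_mat between -0.065 and 0.065 m and y of throttle in the frame of side_mat between -0.11 and 0.11 m and contact force between the fingers and throttle below 0.3 N and distance of panel from where it was at the start of the episode below 0.03 m), for 0.2 s.
2. the panel lies released in the tray, the stick and the throttle still on the cork mat (x of panel in the frame of tray between -0.012 and 0.012 m and y of panel in the frame of tray between -0.012 and 0.012 m and z of panel in the frame of tray below 0.009 m and angle between the y axis of panel and the y axis of tray, either way round below 0.15 rad and linear speed of each of panel, stick, throttle below 0.02 m/s and angle between each of panel, stick, throttle's own z axis and vertical below 0.08 rad and contact force between the fingers and panel below 0.3 N and x of stick in the frame of side_mat between -0.065 and 0.065 m and y of stick in the frame of side_mat between -0.11 and 0.11 m and z of each of stick, throttle in the frame of side_mat below 0.008 m and contact force between the fingers and stick below 0.3 N and x of throttle in the frame of side_mat between -0.065 and 0.065 m and y of throttle in the frame of side_mat between -0.11 and 0.11 m and contact force between the fingers and throttle below 0.3 N), for 0.2 s.
At the end, for the whole second after the job is handed in: Panel flat in the tray (within 12 mm along each tray axis, 0.15 rad, either way round); stick upright on the round red pad, throttle on the square blue pad, centres within 13 mm, throttle within 0.25 rad of its pad's line (half a turn allowed); all released and at rest (x of panel in the frame of tray between -0.012 and 0.012 m and y of panel in the frame of tray between -0.012 and 0.012 m and z of panel in the frame of tray below 0.009 m and angle between the y axis of panel and the y axis of tray, either way round below 0.15 rad and linear speed of each of panel, stick, throttle below 0.02 m/s and angle between each of panel, stick, throttle's own z axis and vertical below 0.08 rad and contact force between the fingers and panel below 0.3 N and horizontal distance between stick and round_pad below 0.013 m and z of stick in the frame of round_pad below 0.008 m and contact force between the fingers and stick below 0.3 N and horizontal distance between throttle and square_pad below 0.013 m and z of throttle in the frame of square_pad below 0.008 m and contact force between the fingers and throttle below 0.3 N and angle between the x axis of throttle and the x axis of square_pad, either way round below 0.25 rad); the robot touches nothing.
It fails at once if the mouse is moved by more than 25 mm or tipped (distance of mouse from where it was at the start of the episode above 0.025 m or angle between mouse's own z axis and vertical above 0.4 rad).
It fails at once if the glass dish is moved by more than 25 mm or tipped (distance of dish from where it was at the start of the episode above 0.025 m or angle between dish's own z axis and vertical above 0.4 rad).
It fails at once if the mug is moved by more than 25 mm or tipped (distance of mug from where it was at the start of the episode above 0.025 m or angle between mug's own z axis and vertical above 0.4 rad).
It fails at once if the stick, the throttle or the panel is tipped over (angle between any of stick, throttle, panel's own z axis and vertical above 0.6 rad).
It also fails if it takes over 147 s, if anything falls off the work surface, if the arm or the gripper's body presses on something with over 40 N, if the wrist force passes 120 N, or if a joint passes its speed limit or range.

## Working session

There is one attempt and no reset: what is moved stays moved. The work goes in short steps, Python scripts to look and compute and a tool call to move; the robot and the scene stay as the last step left them, time stands still between calls to the robot, and variables do not carry over. Pictures are saved under pics/ and viewed, and the job is handed in when it is done.

Besides the shell and the picture viewer there is one more tool, called as a command line: name --argument value ..., lists and objects as JSON in quotes. apply_moves: Moves the arm, as the interface text tells. Its arguments: {"type":"object","properties":{"commands":{"type":"array","items":{"type":"array","items":{"type":"array","items":{"type":"number"}}}},"gripper":{"type":"number"}},"required":["commands"]}

```bash
mkdir -p pics; cat > h.py <<'E'
import numpy as np,cv2
from workcell import readout,viewer,workorder,models
def snap(cam,fn):
    im=viewer.get_image(cam); cv2.imwrite('pics/'+fn,im['color'][:,:,::-1]); return im
def K(im):
    f=200/np.tan(np.radians(im['vertical_fov'])/2); return np.array([[f,0,im['cx']],[0,f,im['cy']],[0,0,1.]])
def px2w(im,u,v,z):
    R,_=cv2.Rodrigues(np.array(im['rvec'],float)); t=np.array(im['tvec'],float).ravel()
    d=R.T@np.linalg.inv(K(im))@np.array([u,v,1.]); c=-R.T@t
    return c+d*(z-c[2])/d[2]
def w2px(im,P):
    p,_=cv2.projectPoints(np.array(P,float).reshape(-1,1,3),np.array(im['rvec'],float),np.array(im['tvec'],float),K(im),None); return p.reshape(-1,2)
E
python3 - <<'E'
from h import *
o=readout.get_obs();print(o)
for c in('scene','side','wrist'):
    im=snap(c,c+'0.png'); print(c,im['vertical_fov'],im['cx'],im['cy'],im['rvec'],im['tvec'])
    for n in('stick','throttle','panel','round_pad','square_pad','side_mat','tray','mouse','dish','mug'):
        print(n,[(np.round(d['position']).tolist(),round(d['conf'],2)) for d in models.place_of(c,n)])
E
```

```text
{'t': 0.0, 'qpos': array([ 1.30103988e+00,  4.23832450e-01,  1.63066262e+00,  2.06756643e-05,
        1.08859010e+00, -1.89864367e-02]), 'qvel': array([-1.63908994e-05,  8.49130658e-04, -3.71918752e-04,  6.40013091e-04,
       -4.31330224e-04,  3.69030550e-04]), 'joint_torque': array([-4.62041826e-04, -5.44637489e+01, -2.73662460e+01,  6.41630008e-02,
        2.29168549e-02, -1.24996400e-04]), 'ee_pos': array([154.98699984, 605.20209799, 403.91748544]), 'orientation': array([ 0.1957144 ,  1.5620487 , -0.19803536]), 'ft_force': array([ 0.01659627, -0.20477452,  0.66719063]), 'moment': array([ 7.22779024e-02, -5.39469293e-02, -9.31347961e-05]), 'width': 88.1039584422574}
scene 54.531116331681886 316.4559327298908 202.55987500974638 [ 0.86620553  2.5560069  -1.01664636] [ 363.76954123 -254.38815632 1361.2684597 ]
stick [([447.0, 283.0, 12.0], 0.58)]
throttle [([429.0, 379.0, 13.0], 0.67), ([279.0, 349.0, -4.0], 0.67), ([532.0, 577.0, -5.0], 0.67), ([340.0, 550.0, -0.0], 0.58)]
panel [([512.0, 336.0, 10.0], 0.88)]
round_pad [([449.0, 279.0, 8.0], 0.48)]
square_pad [([431.0, 381.0, 8.0], 
[... 398 characters left out ...]
], 0.97), ([531.0, 579.0, 2.0], 0.88), ([431.0, 380.0, 10.0], 0.83), ([275.0, 352.0, 2.0], 0.79)]
panel [([509.0, 336.0, 12.0], 0.69)]
round_pad [([450.0, 284.0, 9.0], 0.4), ([712.0, -156.0, 0.0], 0.38)]
square_pad [([432.0, 380.0, 10.0], 0.51)]
side_mat [([502.0, -331.0, 2.0], 0.94)]
tray [([524.0, -3.0, -1.0], 0.75)]
mouse [([711.0, -150.0, -0.0], 0.88)]
dish [([729.0, 210.0, -2.0], 0.69)]
mug [([749.0, 13.0, -2.0], 0.67)]
wrist 65.34259421094548 316.8527823071394 200.54779001003487 [-2.32334289 -1.80393559 -0.2222406 ] [-626.62856258  -29.63293086  388.79062017]
stick []
throttle [([342.0, 546.0, -4.0], 0.91)]
panel []
round_pad []
square_pad []
side_mat []
tray []
mouse []
dish []
mug []
```

View pics/scene0.png

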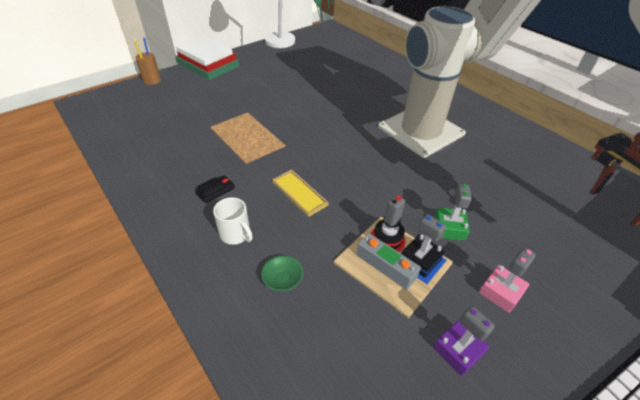

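View pics/side0.png

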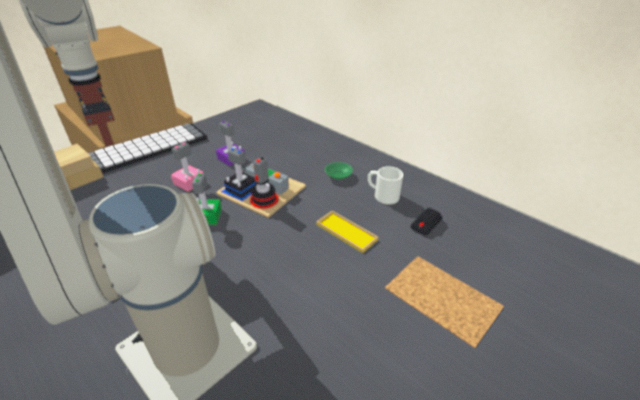

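View pics/wrist0.png

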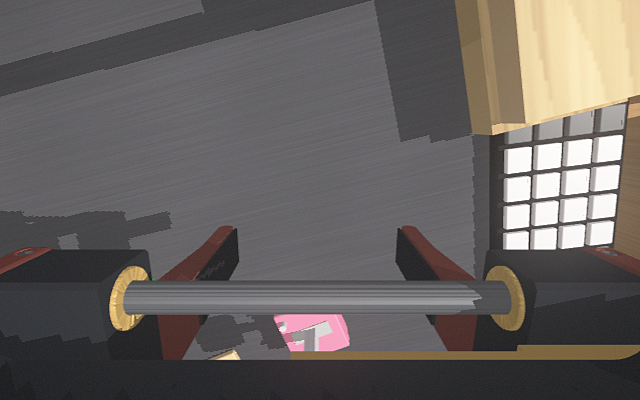

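The real throttle (blue) is at about (425,255) in the scene view. The green, pink and purple ones are look-alikes. The mat, tray, mug, mouse and dish match the network positions. Next I'll work out the jaw direction and the wrist camera offset.

```bash
python3 - <<'E'
from h import *
o=readout.get_obs()
R,_=cv2.Rodrigues(o['orientation']);print(np.round(R,3))
im=viewer.get_image('wrist');Rc,_=cv2.Rodrigues(np.array(im['rvec'],float));c=-Rc.T@np.array(im['tvec']).ravel()
print('cam centre',c,'axes',np.round(Rc,3)); print('tool frame cam',R.T@(c-o['ee_pos']), np.round(R.T@Rc.T,3))
# average
for n in('stick','throttle','panel','round_pad','square_pad','side_mat','tray'):
  for c in('scene','side'):
    pass
im=viewer.get_image('scene')
def corners(cx,cy,z,hx,hy,yaw):
    return [(cx+a*hx*np.cos(yaw)-b*hy*np.sin(yaw),cy+a*hx*np.sin(yaw)+b*hy*np.cos(yaw),z) for a,b in((-1,-1),(1,-1),(1,1),(-1,1))]
print(im['color'].shape)
for cam in('scene','side'):
    im=viewer.get_image(cam); 
    sets=[corners(511,336,60,23,75,.18),corners(521,-4,11,36,88,0),corners(505,-333,3,75,120,0),corners(431,380,13,47,47,.18)]
    big=cv2.resize(im['color'][:,:,::-1],None,fx=3,fy=3,interpolation=cv2.INTER_CUBIC)
    for s in sets: cv2.polylines(big,[np.int32(w2px(im,s)*3+1)],True,(255,0,255),1)
    if cam=='scene': big=big[330:900,580:1380]
    else: big=big[420:1020,600:1400] if 0 else big[430:1030,640:1440]
    cv2.imwrite(f'pics/{cam}_ov.png',big)
E
```

```text
[[ 0.     0.248  0.969]
 [ 0.     0.969 -0.248]
 [-1.     0.     0.   ]]
cam centre [ 92.00899645 622.84553863 385.09023494] axes [[ 0.248  0.969  0.001]
 [ 0.94  -0.241  0.241]
 [ 0.234 -0.059 -0.97 ]]
tool frame cam [ 19.59572714   1.1994884  -65.43829687] [[-0.001 -0.241  0.97 ]
 [ 1.     0.     0.001]
 [-0.001  0.97   0.241]]
(400, 640, 3)
```

View pics/scene_ov.png

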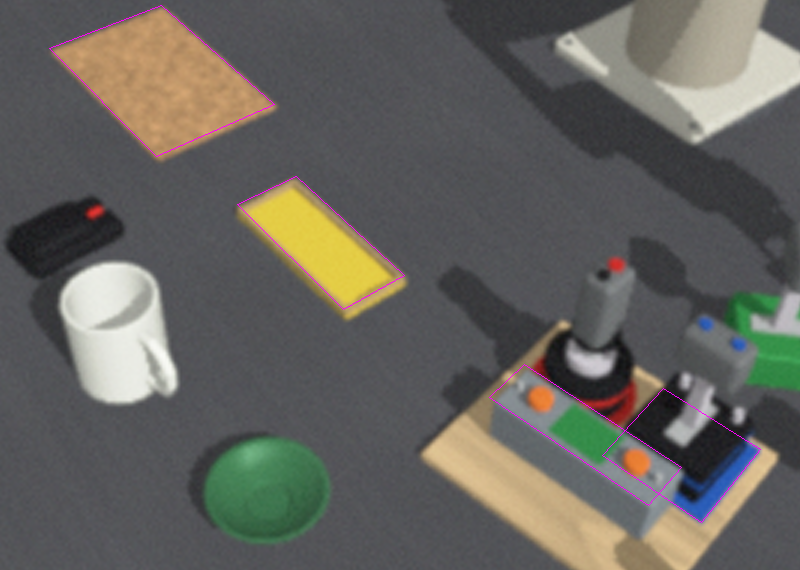

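View pics/side_ov.png

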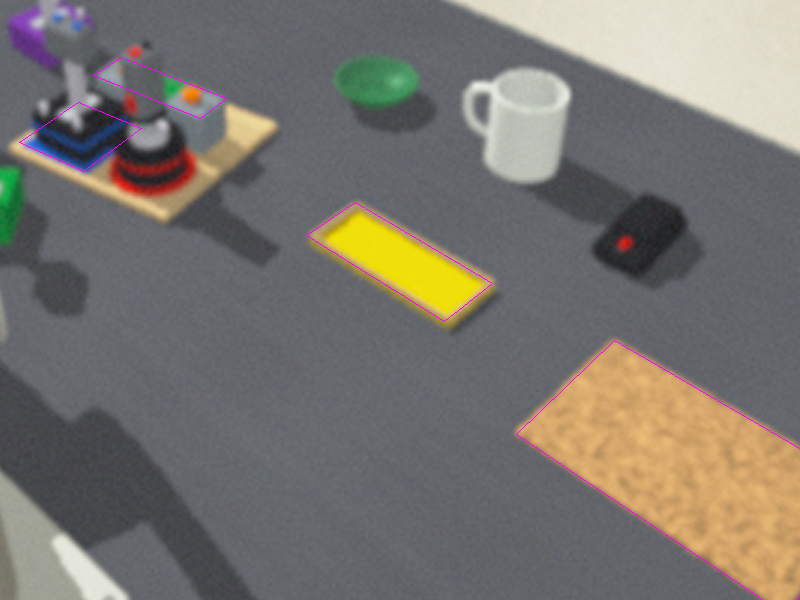

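apply_moves --commands '[[[0.035, -0.045, 0.02, -0.16], [0.075, -0.09, 0.05, -0.32], [0.115, -0.14, 0.05, -0.48], [0.155, -0.185, 0.05, -0.64], [0.2, -0.235, 0.05, -0.8], [0.24, -0.285, 0.05, -0.96], [0.285, -0.335, 0.05, -1.12], [0.285, -0.335, 0.05, -1.14]]]'

```text
t: 2.85
ee_pos: [441.8, 268.0, 454.9]
orientation: [1.08, 1.286, -1.079]
ft_force: [-0.5, -0.4, 0.4]
width: 87.8
```

apply_moves --commands '[[[0, 0, 0, 0], [0, 0, 0, 0]]]'

```text
t: 3.1
ee_pos: [439.3, 271.4, 454.6]
orientation: [1.074, 1.29, -1.074]
ft_force: [0.2, -0.5, 0.3]
width: 87.1
```

```bash
python3 - <<'E'
from h import *
o=readout.get_obs(); print(o['t'],o['ee_pos'],o['qpos'],o['ft_force'])
im=snap('wrist','w1.png')
for n in('stick','throttle','panel','round_pad','square_pad'):
    print(n,[(np.round(d['position']).tolist(),round(d['conf'],2)) for d in models.place_of('wrist',n)])
def corners(cx,cy,z,hx,hy,yaw):
    return [(cx+a*hx*np.cos(yaw)-b*hy*np.sin(yaw),cy+a*hx*np.sin(yaw)+b*hy*np.cos(yaw),z) for a,b in((-1,-1),(1,-1),(1,1),(-1,1))]
sets=[corners(511,336,60,23,75,.18),corners(431,380,13,47,47,.18),corners(431,380,53,38,38,.18),corners(431,380,158,15,27,.18),corners(449,281,150,19,15,.18)]
big=im['color'][:,:,::-1].copy()
for s in sets: cv2.polylines(big,[np.int32(w2px(im,s))],True,(255,0,255),1)
cv2.imwrite('pics/w1o.png',big)
E
```

```text
3.1 [439.30126977 271.43989585 454.59914042] [5.30319149e-01 2.03865973e-01 1.81915665e+00 4.70788389e-04
 1.11885561e+00 3.47812578e-01] [ 0.15405284 -0.54231976  0.26400131]
stick [([447.0, 280.0, 12.0], 0.97)]
throttle [([277.0, 354.0, -2.0], 0.87), ([434.0, 372.0, 15.0], 0.56)]
panel [([507.0, 337.0, 14.0], 0.79)]
round_pad []
square_pad []
```

View pics/w1o.png

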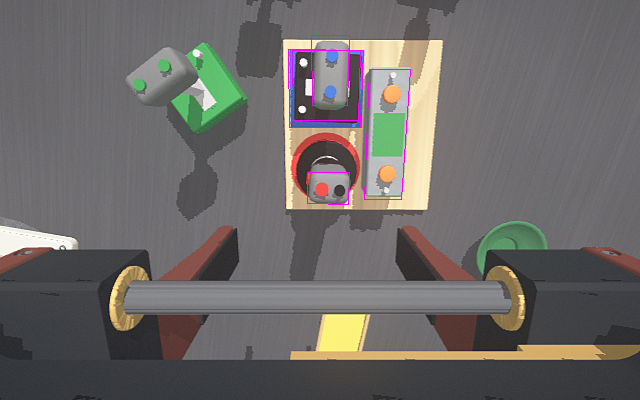

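```bash
python3 - <<'E'
from h import *
im=viewer.get_image('wrist')
def corners(cx,cy,z,hx,hy,yaw):
    return [(cx+a*hx*np.cos(yaw)-b*hy*np.sin(yaw),cy+a*hx*np.sin(yaw)+b*hy*np.cos(yaw),z) for a,b in((-1,-1),(1,-1),(1,1),(-1,1))]
y=.18
S=[431+100*np.sin(y),380-100*np.cos(y)];print(S)
sets=[corners(511,336,60,23,75,y),corners(431,380,13,47,47,y),corners(431,380,158,15,27,y),corners(*S,153,19,15,y)]
a=np.linspace(0,2*np.pi,60);sets.append([(S[0]+47*np.cos(t),S[1]+47*np.sin(t),13) for t in a])
big=cv2.resize(im['color'][20:220,270:450,::-1],None,fx=4,fy=4,interpolation=cv2.INTER_CUBIC)
for s in sets: cv2.polylines(big,[np.int32((w2px(im,s)-[270,20])*4+1.5)],True,(255,0,255),1)
cv2.imwrite('pics/w1z.png',big[:600] if 0 else cv2.resize(big,None,fx=.75,fy=.75,interpolation=cv2.INTER_AREA))
E
```

```text
[np.float64(448.9029573425824), np.float64(281.61563072118787)]
```

View pics/w1z.png

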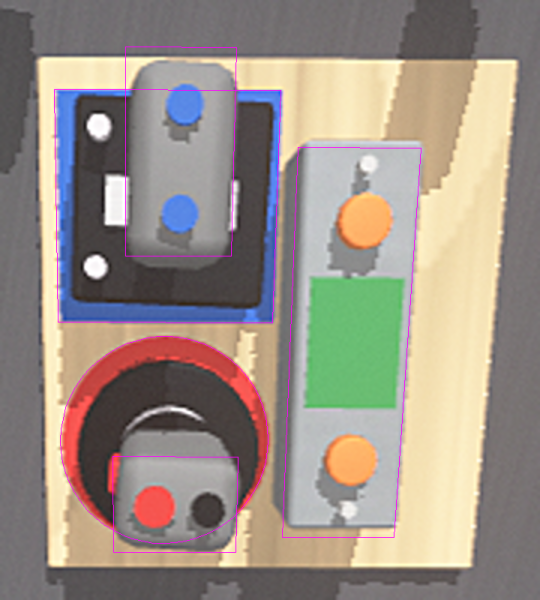

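The overlay matches to within 1–2 mm: square pad (431,380), round pad (449,281.6), yaw 0.18. The panel centre is about (510.5,338.5). I'll grasp the stick with the jaws along the board's x.

apply_moves --commands '[[[0.009, 0.011, -0.04, 0], [0.009, 0.011, -0.09, 0], [0.009, 0.011, -0.135, 0], [0.009, 0.011, -0.16, 0], [0.009, 0.011, -0.169, 0], [0.009, 0.011, -0.169, 0]]]'

```text
t: 4.2
ee_pos: [449.2, 281.6, 285.7]
orientation: [1.075, 1.289, -1.076]
ft_force: [-0.4, 0.3, 0.5]
width: 88.0
```

apply_moves --commands '[[[0, 0, 0, 0], [0, 0, 0, 0], [0, 0, 0, 0], [0, 0, 0, 0], [0, 0, 0, 0], [0, 0, 0, 0]]]' --gripper 0.02

```text
t: 4.95
ee_pos: [449.1, 281.4, 285.7]
orientation: [1.076, 1.289, -1.076]
ft_force: [-0.4, 0.9, 2.6]
width: 38.8
```

apply_moves --commands '[[[0, 0, 0.02, 0], [0, 0, 0.05, 0], [0.003, -0.02, 0.075, 0], [0.006, -0.06, 0.08, 0], [0.011, -0.11, 0.08, 0], [0.016, -0.165, 0.08, 0], [0.022, -0.22, 0.08, 0], [0.028, -0.275, 0.08, 0]]]'

```text
t: 5.95
ee_pos: [476.8, 4.7, 365.4]
orientation: [1.075, 1.289, -1.076]
ft_force: [0.4, 1.2, -3.3]
width: 38.5
```

apply_moves --commands '[[[0.005, -0.055, 0, 0], [0.011, -0.11, 0, 0], [0.016, -0.16, 0, 0], [0.022, -0.21, 0, 0], [0.025, -0.25, 0, 0], [0.028, -0.275, 0, 0], [0.028, -0.279, -0.02, 0], [0.028, -0.279, -0.05, 0]]]'

```text
t: 6.95
ee_pos: [505.4, -272.9, 315.6]
orientation: [1.076, 1.287, -1.075]
ft_force: [0.3, -0.7, -2.8]
width: 38.4
```

```bash
python3 - <<'E'
from h import *
o=readout.get_obs(); print(o['t'],o['ee_pos'],o['width'],o['ft_force'])
im=snap('side','s2.png')
E
```

```text
6.95 [ 505.35065112 -272.89286538  315.56995479] 38.39521939828446 [ 0.25344681 -0.74573282 -2.84415956]
```

View pics/s2.png

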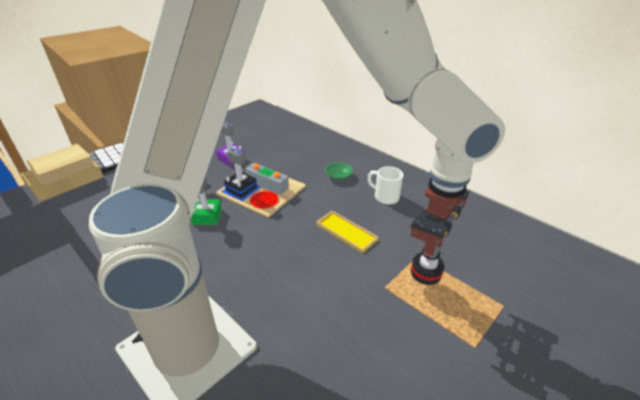

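The stick hangs upright over the mat's near half, with its base at about (428,270). I'll lower it the last 39 mm.

apply_moves --commands '[[[0, 0, -0.02, 0], [0, 0, -0.033, 0], [0, 0, -0.039, 0], [0, 0, -0.0395, 0], [0, 0, -0.0395, 0]]]'

```text
t: 7.62
ee_pos: [505.3, -272.6, 276.7]
orientation: [1.076, 1.288, -1.075]
ft_force: [1.3, -0.1, -3.1]
width: 38.1
```

apply_moves --commands '[[[0, 0, 0, 0], [0, 0, 0, 0], [0, 0, 0, 0], [0, 0, 0.001, 0]]]' --gripper 0.0878

```text
t: 8.12
ee_pos: [505.1, -272.6, 277.3]
orientation: [1.076, 1.289, -1.076]
ft_force: [0.1, -0.6, -0.9]
width: 74.8
```

apply_moves --commands '[[[0, 0, 0.03, 0], [0, 0, 0.08, 0], [-0.003, 0.03, 0.105, 0], [-0.009, 0.08, 0.11, 0], [-0.015, 0.135, 0.11, 0], [-0.022, 0.195, 0.11, 0], [-0.029, 0.255, 0.11, 0], [-0.036, 0.315, 0.11, 0]]]' --gripper 0.0878

```text
t: 9.12
ee_pos: [468.6, 44.2, 387.5]
orientation: [1.076, 1.288, -1.075]
ft_force: [1.0, 0.7, -0.4]
width: 87.5
```

apply_moves --commands '[[[-0.007, 0.06, 0, 0], [-0.014, 0.12, 0, 0], [-0.021, 0.18, 0, 0], [-0.028, 0.24, 0, 0], [-0.034, 0.29, 0, 0], [-0.038, 0.325, 0, 0], [-0.038, 0.337, 0, 0], [-0.038, 0.337, -0.02, 0]]]'

```text
t: 10.12
ee_pos: [431.5, 380.2, 368.2]
orientation: [1.077, 1.289, -1.072]
ft_force: [0.1, -0.8, 0.1]
width: 88.0
```

```bash
python3 - <<'E'
from h import *
o=readout.get_obs(); print(o['t'],o['ee_pos'],o['width'],o['qpos'])
im=snap('wrist','w3.png');im=snap('side','s3.png')
for c in('scene','side'):print([(np.round(d['position']).tolist(),round(d['conf'],2)) for d in models.place_of(c,'stick')])
E
```

```text
10.125 [431.46254081 380.23603849 368.17528555] 87.98789706875776 [ 7.01715573e-01  3.95125952e-01  1.77156764e+00 -2.05208972e-04
  9.71783933e-01  5.20694079e-01]
[([444.0, 283.0, 10.0], 0.89)]
[([508.0, -279.0, -0.0], 0.58), ([727.0, 209.0, -1.0], 0.47)]
```

View pics/w3.png

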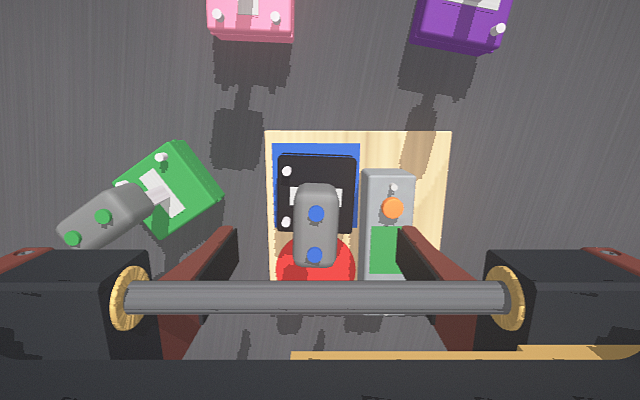

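View pics/s3.png

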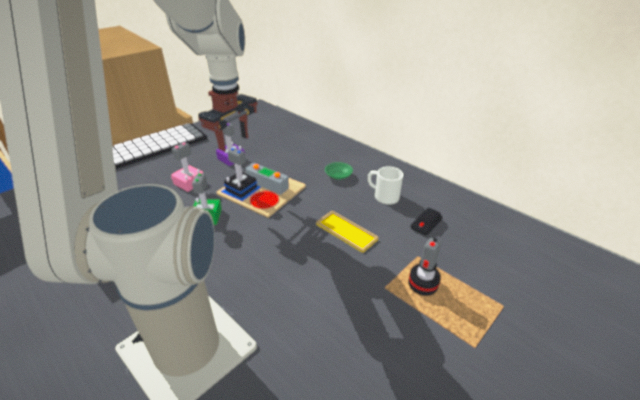

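The stick stands upright on the mat. The throttle bar at (316,225) lies midway between the fingers, so I'll descend and grip.

apply_moves --commands '[[[0, 0, -0.03, 0], [0, 0, -0.053, 0], [0, 0, -0.066, 0], [0, 0, -0.066, 0], [0, 0, -0.066, 0]]]'

```text
t: 10.95
ee_pos: [431.5, 379.6, 302.2]
orientation: [1.077, 1.289, -1.075]
ft_force: [0.2, -0.1, -0.2]
width: 87.5
```

apply_moves --commands '[[[0, 0, 0, 0], [0, 0, 0, 0], [0, 0, 0, 0], [0, 0, 0, 0], [0, 0, 0, 0], [0, 0, 0, 0], [0, 0, 0, 0]]]' --gripper 0.015

```text
t: 11.82
ee_pos: [431.1, 379.4, 301.1]
orientation: [1.075, 1.289, -1.076]
ft_force: [0.2, 0.2, 0.6]
width: 30.2
```

apply_moves --commands '[[[0, 0, 0.02, 0], [0, 0, 0.05, 0], [0, 0, 0.075, 0], [0.003, -0.03, 0.08, 0], [0.008, -0.075, 0.08, 0], [0.014, -0.13, 0.08, 0], [0.02, -0.185, 0.08, 0], [0.026, -0.24, 0.08, 0]]]'

```text
t: 12.82
ee_pos: [456.7, 137.8, 380.8]
orientation: [1.075, 1.29, -1.076]
ft_force: [1.4, -1.2, -3.1]
width: 29.7
```

The throttle has to pass over the stick on the mat, so I'll raise it another 90 mm on the way.

apply_moves --commands '[[[0.005, -0.05, 0.025, 0], [0.01, -0.1, 0.05, 0], [0.014, -0.15, 0.075, 0], [0.019, -0.2, 0.09, 0], [0.024, -0.255, 0.095, 0], [0.029, -0.31, 0.095, 0], [0.034, -0.365, 0.095, 0], [0.038, -0.42, 0.095, 0]]]'

```text
t: 13.82
ee_pos: [494.7, -282.3, 475.6]
orientation: [1.076, 1.29, -1.076]
ft_force: [0.6, -0.4, -2.7]
width: 30.2
```

apply_moves --commands '[[[0.004, -0.05, 0, 0], [0.008, -0.09, 0, 0], [0.01, -0.112, 0, 0], [0.01, -0.1125, -0.03, 0], [0.01, -0.1125, -0.08, 0], [0.01, -0.1125, -0.125, 0], [0.01, -0.1125, -0.145, 0], [0.01, -0.1125, -0.15, 0]]]'

```text
t: 14.82
ee_pos: [505.1, -392.7, 325.3]
orientation: [1.076, 1.291, -1.076]
ft_force: [-0.4, -0.1, -3.4]
width: 29.9
```

```bash
python3 - <<'E'
from h import *
o=readout.get_obs(); print(o['t'],o['ee_pos'],o['width'],o['ft_force'])
im=snap('side','s4.png')
E
```

```text
14.825 [ 505.14639366 -392.65050432  325.32405864] 29.92238161682189 [-0.35659774 -0.14763617 -3.4197602 ]
```

View pics/s4.png

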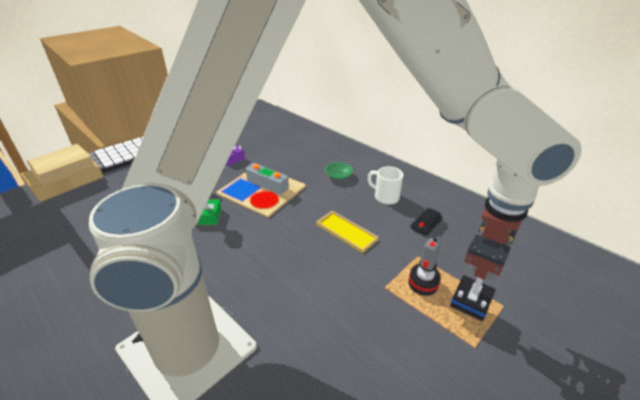

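apply_moves --commands '[[[0, 0, -0.018, 0], [0, 0, -0.03, 0], [0, 0, -0.0345, 0], [0, 0, -0.0345, 0], [0, 0, -0.0345, 0]]]'

```text
t: 15.5
ee_pos: [505.2, -393.1, 291.8]
orientation: [1.076, 1.288, -1.075]
ft_force: [0.1, 0.4, -3.3]
width: 29.9
```

apply_moves --commands '[[[0, 0, 0, 0], [0, 0, 0, 0], [0, 0, 0, 0], [0, 0, 0, 0], [0, 0, 0.03, 0], [0, 0, 0.08, 0], [0, 0, 0.11, 0], [0, 0, 0.12, 0]]]' --gripper 0.0878

```text
t: 16.5
ee_pos: [505.4, -393.3, 413.9]
orientation: [1.075, 1.285, -1.075]
ft_force: [-0.3, 0.4, -0.1]
width: 87.8
```

```bash
python3 - <<'E'
from h import *
o=readout.get_obs(); print(o['t'],o['ee_pos'],o['width'],o['ft_force'])
im=snap('side','s5.png');snap('scene','sc5.png')
for n in ('stick','throttle'):print([(np.round(d['position']).tolist(),round(d['conf'],2)) for d in models.place_of('side',n)])
E
```

```text
16.5 [ 505.35820575 -393.28818098  413.8627008 ] 87.83168122968686 [-0.28765055  0.37514907 -0.07613449]
[([507.0, -277.0, 1.0], 0.96)]
[([276.0, 352.0, 2.0], 0.93), ([533.0, 573.0, 2.0], 0.74), ([506.0, -392.0, 2.0], 0.73)]
```

View pics/s5.png

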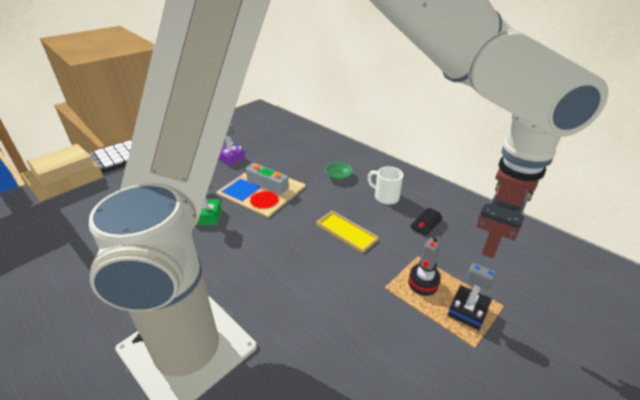

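View pics/sc5.png

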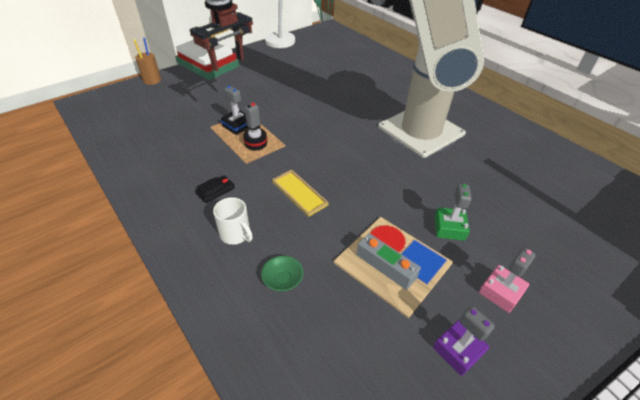

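Both stand upright on the mat, and the pads and panel are undisturbed. Next is the panel, with a wrist look at the tray on the way.

apply_moves --commands '[[[0, 0.03, 0, 0], [0, 0.08, 0, 0], [0, 0.14, 0, 0], [0, 0.2, 0, 0], [0, 0.26, 0, 0], [0, 0.31, 0, 0], [0, 0.333, 0, 0], [0, 0.333, 0, 0]]]'

```text
t: 17.7
ee_pos: [504.7, -58.7, 410.3]
orientation: [1.073, 1.292, -1.075]
ft_force: [-0.3, 0.1, 0.7]
width: 87.6
```

apply_moves --commands '[[[0, 0, 0, 0], [0, 0, 0, 0]]]'

```text
t: 17.95
ee_pos: [505.1, -61.0, 411.3]
orientation: [1.076, 1.289, -1.077]
ft_force: [-0.1, 0.7, 0.9]
width: 87.7
```

```bash
cat >> h.py <<'E'
def corners(cx,cy,z,hx,hy,yaw):
    return [(cx+a*hx*np.cos(yaw)-b*hy*np.sin(yaw),cy+a*hx*np.sin(yaw)+b*hy*np.cos(yaw),z) for a,b in((-1,-1),(1,-1),(1,1),(-1,1))]
def ov(im,sets,roi,f,fn):
    x0,y0,x1,y1=roi
    big=cv2.resize(im['color'][y0:y1,x0:x1,::-1],None,fx=f,fy=f,interpolation=cv2.INTER_CUBIC)
    for s in sets: cv2.polylines(big,[np.int32((w2px(im,s)-[x0,y0])*f+f/2-.5)],True,(255,0,255),1)
    cv2.imwrite('pics/'+fn,big)
E
python3 - <<'E'
from h import *
o=readout.get_obs(); print(o['t'],o['ee_pos'],o['qpos'])
im=viewer.get_image('wrist')
print([(np.round(d['position']).tolist(),round(d['conf'],2)) for d in models.place_of('wrist','tray')])
ov(im,[corners(521,-4,11,36,88,0),corners(521,-4,5,31,83,0)],(240,0,480,230),2.6,'w6.png')
E
```

```text
17.95 [505.07917878 -61.04569384 411.25234867] [-1.43632908e-01  2.44203640e-01  1.87759859e+00 -1.86311840e-04
  1.02050711e+00 -3.22201900e-01]
[([526.0, -4.0, 2.0], 0.89)]
```

View pics/w6.png

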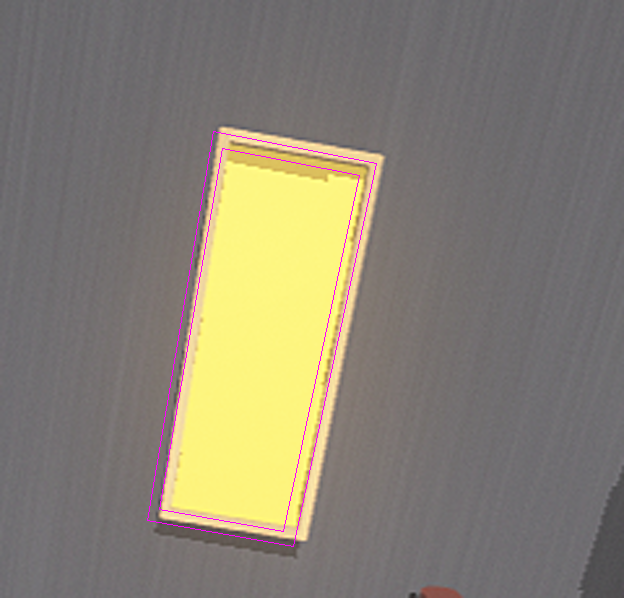

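```bash
python3 - <<'E'
from h import *
for c in('scene','side','wrist'):
    im=viewer.get_image(c); hsv=cv2.cvtColor(im['color'],cv2.COLOR_RGB2HSV)
    m=cv2.inRange(hsv,(24,130,80),(34,255,255))
    n,l,st,ce=cv2.connectedComponentsWithStats(m)
    k=1+np.argmax(st[1:,4]); pts=np.argwhere(l==k)[:,::-1].astype(float)
    W=np.array([px2w(im,u,v,5)[:2] for u,v in pts])
    r=cv2.minAreaRect(W.astype(np.float32)); print(c,st[k],W.mean(0),r)
E
```

```text
scene [277 173  47  38 760] [521.4762118  -1.8236246] ((520.9139404296875, -4.3527069091796875), (58.02104568481445, 159.16006469726562), 1.0218219757080078)
side [321 214  54  35 779] [525.4943459   -6.79671942] ((525.8485717773438, -3.120513916015625), (61.153202056884766, 165.36424255371094), 0.557379961013794)
wrist [307 176  51  27 468] [530.80231446 -72.86493295] ((526.2518310546875, -67.49857330322266), (60.95864486694336, 33.50267028808594), 1.8537169694900513)
```

Tray estimates: scene (521,-3), side (526,-4), wrist (524.5,-1). I'll use (523.7,-2.5) with yaw about 0.01. Now going over the panel.

apply_moves --commands '[[[0, 0.03, 0, 0], [0.001, 0.085, 0, 0], [0.002, 0.145, 0, 0], [0.003, 0.205, 0, 0], [0.004, 0.265, 0, 0], [0.005, 0.325, 0, 0], [0.0055, 0.375, 0, 0], [0.0055, 0.398, 0, 0]]]'

```text
t: 19.2
ee_pos: [510.4, 340.1, 411.6]
orientation: [1.074, 1.29, -1.074]
ft_force: [-0.8, -0.5, 0.2]
width: 87.8
```

apply_moves --commands '[[[0, 0, 0, 0], [0, 0, 0, 0]]]'

```text
t: 19.45
ee_pos: [510.6, 336.6, 411.5]
orientation: [1.075, 1.289, -1.077]
ft_force: [0.2, -0.7, -0.2]
width: 87.8
```

```bash
python3 - <<'E'
from h import *
o=readout.get_obs(); print(o['t'],o['ee_pos'],o['qpos'])
im=viewer.get_image('wrist')
print([(np.round(d['position']).tolist(),round(d['conf'],2)) for d in models.place_of('wrist','panel')])
y=.18; S=(448.9,281.6)
c=[(S[0]+47*np.cos(t),S[1]+47*np.sin(t),13) for t in np.linspace(0,6.283,60)]
ov(im,[corners(510.5,338.5,60,23,75,.18),corners(431,380,13,47,47,.18),c],(180,80,440,310),2.6,'w7.png')
E
```

```text
19.45 [510.64129348 336.59389862 411.45820263] [ 5.63409893e-01  3.96305073e-01  1.65473264e+00 -4.38968211e-04
  1.09155353e+00  3.84497336e-01]
[([509.0, 336.0, 13.0], 0.57)]
```

View pics/w7.png

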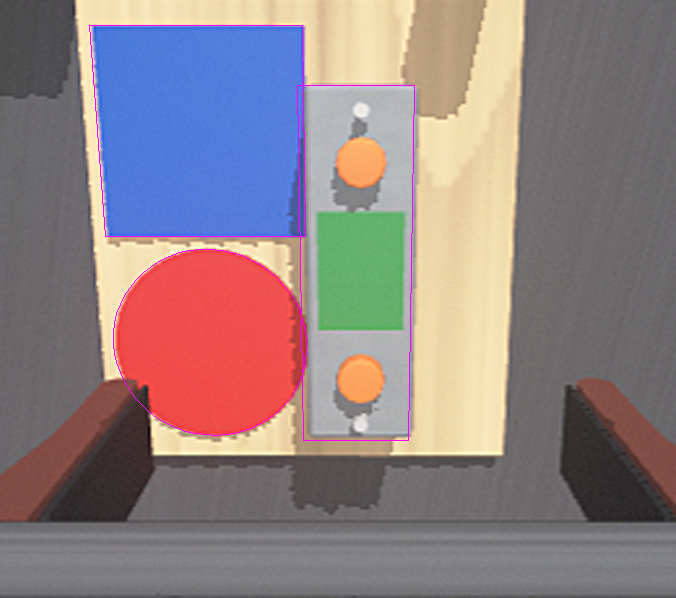

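The pads match the overlay exactly, and the panel is within about 1 mm of (511,338.7). Descending to grip it.

apply_moves --commands '[[[0.0005, 0.001, -0.04, 0], [0.0005, 0.001, -0.09, 0], [0.0005, 0.001, -0.14, 0], [0.0005, 0.001, -0.175, 0], [0.0005, 0.001, -0.195, 0], [0.0005, 0.001, -0.204, 0], [0.0005, 0.001, -0.204, 0]]]'

```text
t: 20.42
ee_pos: [511.4, 338.8, 208.1]
orientation: [1.076, 1.289, -1.075]
ft_force: [0.4, 0.3, -0.0]
width: 88.0
```

apply_moves --commands '[[[0, 0, 0, 0], [0, 0, 0, 0], [0, 0, 0, 0], [0, 0, 0, 0], [0, 0, 0, 0], [0, 0, 0, 0]]]' --gripper 0.03

```text
t: 21.18
ee_pos: [511.1, 339.0, 207.8]
orientation: [1.076, 1.289, -1.075]
ft_force: [-0.9, -0.2, 1.7]
width: 45.8
```

apply_moves --commands '[[[0, 0, 0.02, 0], [0, 0, 0.05, 0], [0, -0.02, 0.075, -0.02], [0, -0.06, 0.08, -0.06], [0.001, -0.11, 0.08, -0.1], [0.003, -0.165, 0.08, -0.14], [0.006, -0.22, 0.08, -0.17], [0.009, -0.27, 0.08, -0.17]]]'

```text
t: 22.18
ee_pos: [519.9, 67.1, 288.8]
orientation: [1.203, 1.213, -1.202]
ft_force: [1.1, 0.3, -2.7]
width: 45.8
```

```bash
python3 - <<'E'
from h import *
o=readout.get_obs(); print(o['t'],o['ee_pos'],o['qpos'],o['width'],o['ft_force'],o['moment'])
im=snap('wrist','w8.png');snap('side','s8.png')
E
```

```text
22.175 [519.92062139  67.14564023 288.75621524] [ 1.05748844e-01  4.48308752e-01  1.92823096e+00 -9.09943868e-05
  7.64214973e-01  9.62444712e-02] 45.75680626725348 [ 1.09028926  0.33440354 -2.73507838] [-0.09409135 -0.02237225  0.05639466]
```

View pics/w8.png

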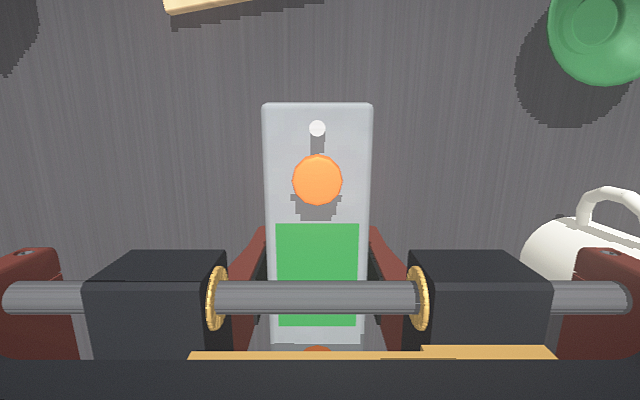

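View pics/s8.png

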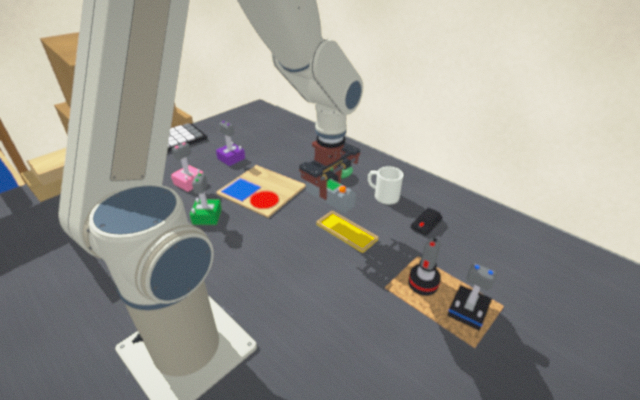

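```bash
python3 - <<'E'
from h import *
o=readout.get_obs();im=viewer.get_image('wrist')
z=60+o['ee_pos'][2]-208
a=px2w(im,264,103,z);b=px2w(im,372,103,z);print(a,b,(a+b)/2-o['ee_pos'])
E
```

```text
[499.30862656 139.3871053  140.65568722] [541.80439554 139.65560583 140.65568722] [   0.52624961   74.33311577 -148.        ]
```

apply_moves --commands '[[[0.002, -0.04, 0, 0], [0.0035, -0.065, 0, 0], [0.0035, -0.071, -0.015, 0], [0.0035, -0.071, -0.04, 0], [0.0035, -0.071, -0.055, 0], [0.0035, -0.071, -0.055, 0], [0.0035, -0.071, -0.055, 0]]]'

```text
t: 23.2
ee_pos: [523.8, -1.6, 232.9]
orientation: [1.202, 1.214, -1.201]
ft_force: [0.8, -0.2, -1.8]
width: 46.0
```

```bash
python3 - <<'E'
from h import *
o=readout.get_obs(); print(o['t'],o['ee_pos'],o['width'],o['ft_force'])
im=snap('wrist','w9.png');ov(im,[],(200,40,460,270),2.6,'w9z.png')
im=viewer.get_image('side');ov(im,[],(280,170,420,270),5.5,'s9z.png')
im=viewer.get_image('scene');ov(im,[],(240,130,380,230),5.5,'sc9z.png')
E
```

```text
23.2 [523.84638383  -1.58951109 232.94595433] 45.98063123883731 [ 0.78907622 -0.22451572 -1.7978404 ]
```

View pics/w9z.png

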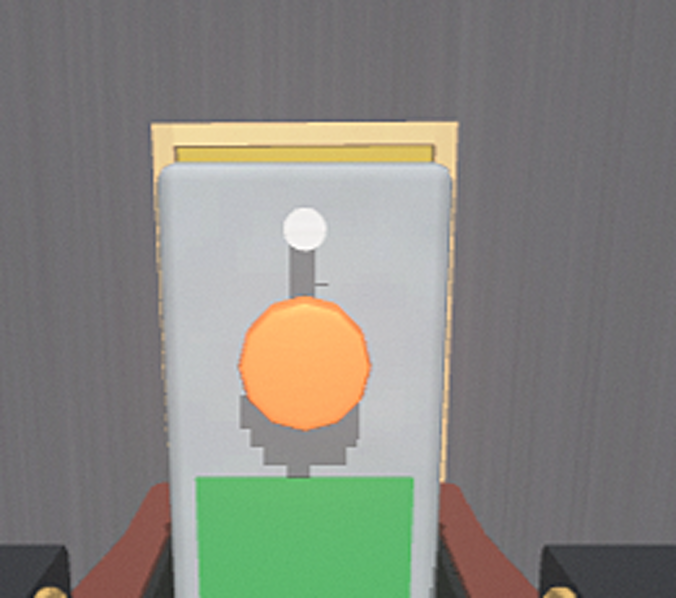

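View pics/s9z.png

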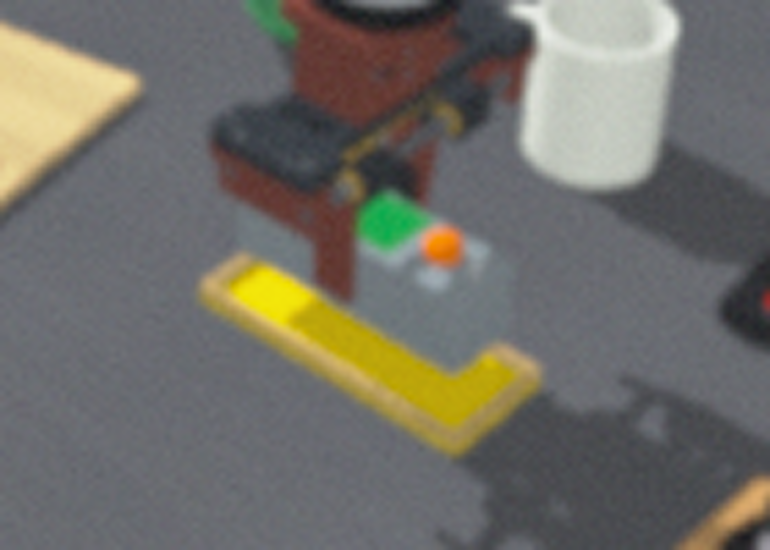

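View pics/sc9z.png

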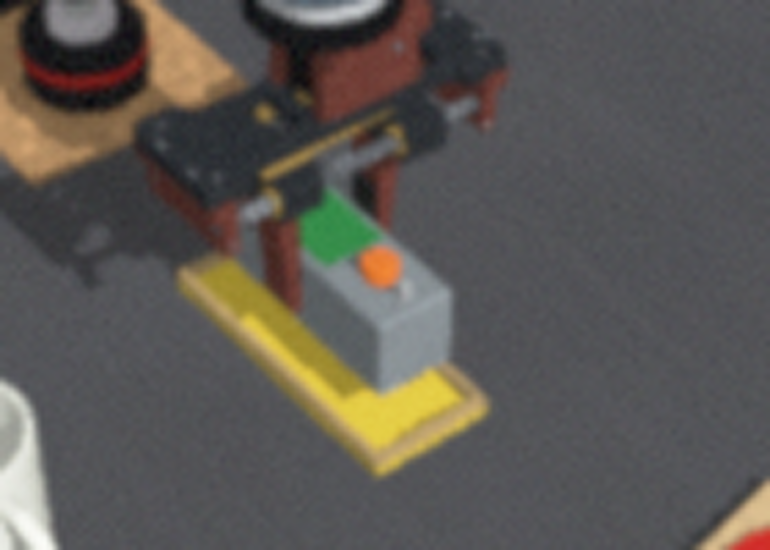

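```bash
python3 - <<'E'
from h import *
o=readout.get_obs();im=viewer.get_image('wrist')
for u,v,z in((200+151/2.6,40+123/2.6,11),(200+458/2.6,40+122/2.6,11),(200+162/2.6,40+163/2.6,60+233-208),(200+450/2.6,40+163/2.6,85)): print(px2w(im,u,v,z))
E
```

```text
[487.65525114  85.84342503  11.        ]
[560.20269852  86.8575857   11.        ]
[502.2872176   72.44508705  85.        ]
[546.00664525  72.91897184  85.        ]
```

The wrist view gives tray centre (523.9,-1.6) and panel centre (524,-2.3). Lowering.

apply_moves --commands '[[[0, 0, -0.015, 0], [0, 0, -0.025, 0], [0, 0, -0.0295, 0], [0, 0, -0.0295, 0], [0, 0, -0.0295, 0]]]'

```text
t: 24.02
ee_pos: [523.6, -2.1, 202.9]
orientation: [1.202, 1.214, -1.202]
ft_force: [-0.3, 0.5, -2.9]
width: 45.7
```

apply_moves --commands '[[[0, 0, 0, 0], [0, 0, 0, 0], [0, 0, 0, 0], [0, 0, 0, 0], [0, 0, 0, 0], [0, 0, 0.03, 0], [0, 0, 0.08, 0], [0, 0, 0.13, 0]]]' --gripper 0.0878

```text
t: 25.02
ee_pos: [523.3, -2.1, 334.3]
orientation: [1.201, 1.215, -1.203]
ft_force: [0.3, -0.2, -0.5]
width: 87.9
```

apply_moves --commands '[[[0, 0, 0.05, 0], [0, 0, 0.078, 0], [0, 0, 0.08, 0], [0, 0, 0.08, 0]]]'

```text
t: 25.52
ee_pos: [523.1, -2.0, 412.2]
orientation: [1.201, 1.215, -1.203]
ft_force: [1.0, -0.1, -1.0]
width: 87.8
```

```bash
python3 - <<'E'
from h import *
o=readout.get_obs(); print(o['t'],o['ee_pos'],o['width'],o['ft_force'])
im=snap('wrist','w10.png');ov(im,[],(200,40,460,270),2.6,'w10z.png')
im=viewer.get_image('side');ov(im,[],(280,170,420,270),5.5,'s10z.png')
for c in('scene','side','wrist'):
  viewer.get_image(c)
  for n in('panel','stick','throttle'): print(c,n,[(np.round(d['position']).tolist(),round(d['conf'],2)) for d in models.place_of(c,n)])
E
```

```text
25.525 [523.14525154  -2.04881717 412.23376991] 87.81013211017957 [ 0.968297   -0.10072779 -1.03340449]
scene panel [([524.0, -4.0, 4.0], 0.86)]
scene stick [([503.0, -272.0, -0.0], 0.88)]
scene throttle [([280.0, 348.0, -1.0], 0.74), ([504.0, -389.0, 3.0], 0.73), ([531.0, 576.0, -1.0], 0.71), ([339.0, 552.0, -0.0], 0.56)]
side panel [([522.0, -4.0, 2.0], 0.85), ([451.0, 283.0, 11.0], 0.27)]
side stick [([712.0, -154.0, -3.0], 0.69), ([507.0, -277.0, 2.0], 0.59)]
side throttle [([504.0, -393.0, -0.0], 0.92), ([342.0, 550.0, -1.0], 0.83), ([533.0, 576.0, -0.0], 0.76), ([278.0, 351.0, 1.0], 0.55)]
wrist panel [([522.0, -5.0, 8.0], 0.97)]
wrist stick [([502.0, -275.0, 5.0], 0.92)]
wrist throttle []
```

View pics/w10z.png

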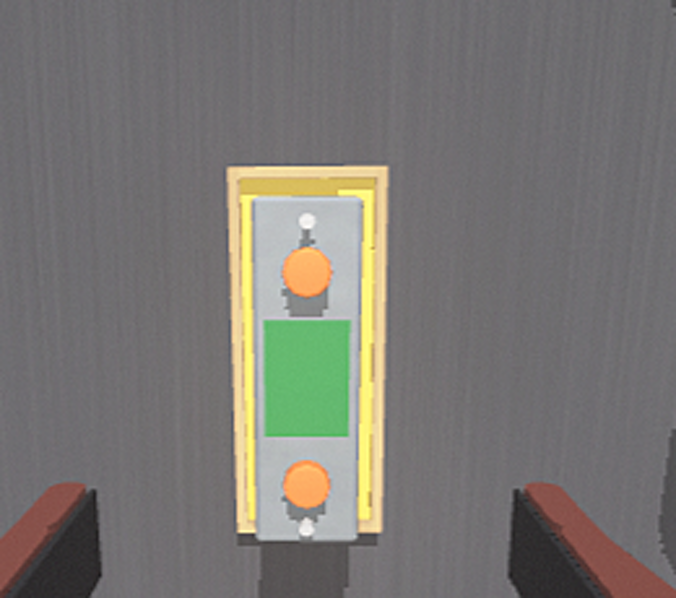

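View pics/s10z.png

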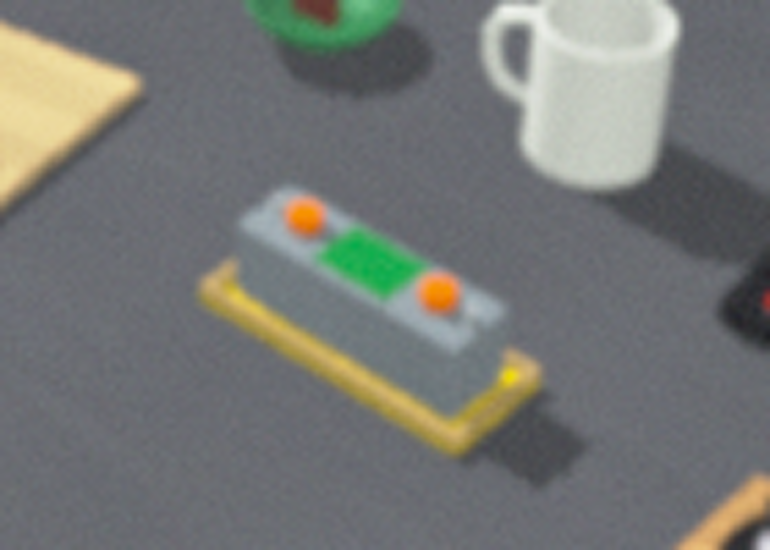

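The panel lies flat and centred in the tray. Next I'll fetch the throttle, passing high over the stick.

apply_moves --commands '[[[-0.002, -0.04, 0, 0.04], [-0.005, -0.09, 0, 0.08], [-0.008, -0.15, 0, 0.12], [-0.011, -0.21, 0, 0.15], [-0.014, -0.27, 0, 0.17], [-0.017, -0.33, 0, 0.17], [-0.0185, -0.375, 0, 0.17], [-0.0185, -0.391, 0, 0.17]]]'

```text
t: 27.22
ee_pos: [504.6, -395.4, 413.0]
orientation: [1.077, 1.288, -1.078]
ft_force: [0.4, -0.3, -0.1]
width: 87.8
```

apply_moves --commands '[[[0, 0, 0, 0], [0, 0, -0.03, 0], [0, 0, -0.06, 0], [0, 0, -0.06, 0]]]'

```text
t: 27.72
ee_pos: [504.8, -390.8, 351.1]
orientation: [1.075, 1.295, -1.075]
ft_force: [0.4, 0.3, 0.2]
width: 87.9
```

```bash
python3 - <<'E'
from h import *
o=readout.get_obs(); print(o['t'],o['ee_pos'],o['qpos'],o['orientation'])
im=snap('wrist','w11.png')
E
```

```text
27.725 [ 504.81150331 -390.77921355  351.13021844] [-6.77443949e-01  5.04563376e-01  1.63525716e+00  2.89754032e-04
  1.00704006e+00 -8.59327550e-01] [ 1.07526427  1.29512426 -1.07500414]
```

View pics/w11.png

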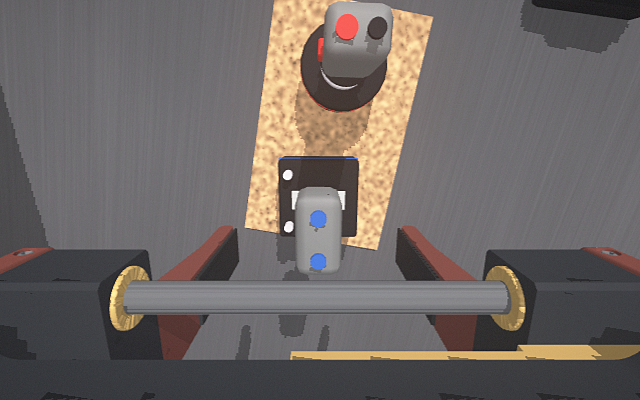

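The throttle bar at (318,230) is squarely between the fingers, so I'll descend, grip and lift.

apply_moves --commands '[[[0, 0, -0.03, 0], [0, 0, -0.05, 0], [0, 0, -0.061, 0], [0, 0, -0.061, 0], [0, 0, -0.061, 0]]]'

```text
t: 28.4
ee_pos: [505.4, -393.3, 293.0]
orientation: [1.075, 1.288, -1.075]
ft_force: [-0.0, 0.6, -0.4]
width: 87.7
```

apply_moves --commands '[[[0, 0, 0, 0], [0, 0, 0, 0], [0, 0, 0, 0], [0, 0, 0, 0], [0, 0, 0, 0], [0, 0, 0, 0], [0, 0, 0, 0]]]' --gripper 0.015

```text
t: 29.28
ee_pos: [505.1, -393.1, 292.1]
orientation: [1.076, 1.289, -1.076]
ft_force: [0.9, -0.1, -0.3]
width: 30.1
```

apply_moves --commands '[[[0, 0, 0.02, 0], [0, 0, 0.06, 0], [0, 0, 0.11, 0], [0, 0, 0.16, 0], [0, 0.01, 0.18, 0], [-0.004, 0.05, 0.185, 0], [-0.009, 0.1, 0.185, 0], [-0.014, 0.155, 0.185, 0]]]'

```text
t: 30.28
ee_pos: [490.1, -236.1, 476.2]
orientation: [1.076, 1.291, -1.077]
ft_force: [0.6, 1.0, -2.6]
width: 29.9
```

apply_moves --commands '[[[-0.005, 0.058, 0, 0], [-0.011, 0.116, 0, 0], [-0.017, 0.174, 0, 0], [-0.023, 0.232, 0, 0], [-0.029, 0.29, 0, 0], [-0.034, 0.348, 0, 0], [-0.04, 0.406, 0, 0], [-0.045, 0.464, 0, 0]]]'

```text
t: 31.28
ee_pos: [444.5, 227.8, 476.5]
orientation: [1.074, 1.29, -1.077]
ft_force: [1.1, -1.1, -3.4]
width: 29.7
```

apply_moves --commands '[[[-0.005, 0.055, -0.02, 0], [-0.01, 0.105, -0.05, 0], [-0.014, 0.14, -0.08, 0], [-0.015, 0.1535, -0.11, 0], [-0.015, 0.1535, -0.13, 0], [-0.015, 0.1535, -0.14, 0], [-0.015, 0.1535, -0.14, 0], [-0.015, 0.1535, -0.14, 0]]]'

```text
t: 32.28
ee_pos: [431.3, 379.4, 338.0]
orientation: [1.077, 1.289, -1.075]
ft_force: [0.9, 0.4, -3.5]
width: 30.0
```

```bash
python3 - <<'E'
from h import *
o=readout.get_obs(); print(o['t'],o['ee_pos'],o['qpos'],o['width'])
im=snap('wrist','w12.png')
dz=o['ee_pos'][2]-292.2+3
ov(im,[corners(431,380,13,47,47,.18),corners(431,380,40+dz,38,38,.18)],(200,60,460,290),2.6,'w12z.png')
im=viewer.get_image('side');ov(im,[],(180,120,320,220),5.5,'s12z.png')
E
```

```text
32.275 [431.28678343 379.39908751 337.99921167] [7.00758164e-01 4.35143638e-01 1.79225119e+00 2.42566486e-05
 9.12996693e-01 5.21134275e-01] 30.032774172106553
```

View pics/w12z.png

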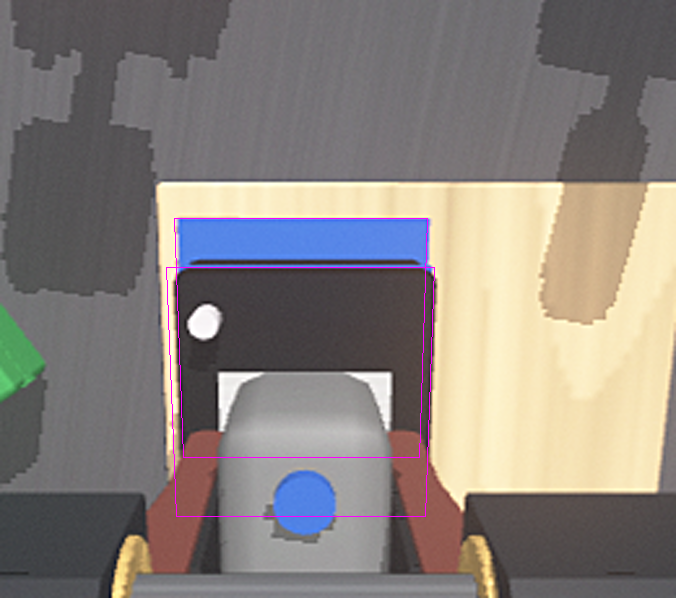

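View pics/s12z.png

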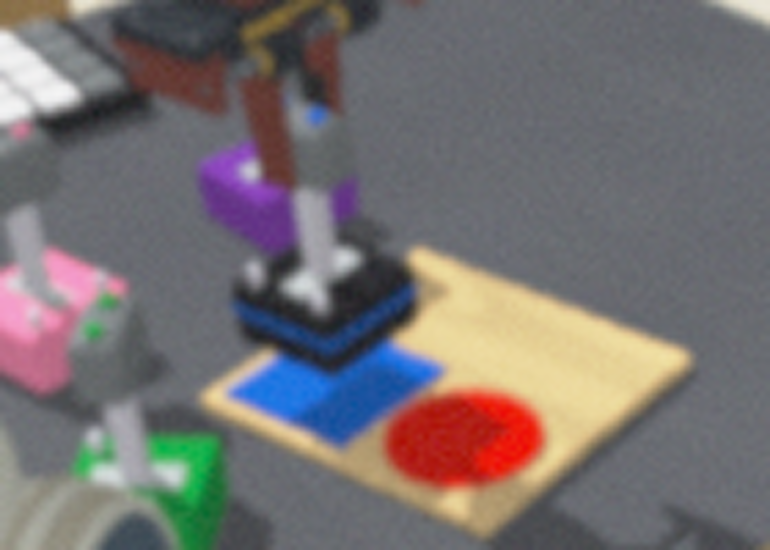

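The throttle base lines up with the pad to within about 1 mm. Lowering and releasing.

apply_moves --commands '[[[0, 0, -0.018, 0], [0, 0, -0.03, 0], [0, 0, -0.0345, 0], [0, 0, -0.0345, 0], [0, 0, -0.0345, 0]]]'

```text
t: 33.0
ee_pos: [431.1, 379.5, 302.4]
orientation: [1.075, 1.289, -1.076]
ft_force: [-0.0, -0.2, -3.5]
width: 30.1
```

apply_moves --commands '[[[0, 0, 0, 0], [0, 0, 0, 0], [0, 0, 0, 0], [0, 0, 0, 0], [0, 0, 0.03, 0], [0, 0, 0.08, 0], [0, 0, 0.11, 0], [0, 0, 0.115, 0]]]' --gripper 0.0878

```text
t: 34.0
ee_pos: [431.4, 379.7, 419.9]
orientation: [1.079, 1.288, -1.072]
ft_force: [-0.4, 0.7, -0.9]
width: 87.9
```

```bash
python3 - <<'E'
from h import *
o=readout.get_obs(); print(o['t'],o['ee_pos'],o['width'])
im=snap('wrist','w13.png')
ov(im,[corners(431,380,13,47,47,.18),corners(431,380,53,38,38,.18)],(200,60,460,290),2.6,'w13z.png')
E
```

```text
34.0 [431.43088283 379.74639233 419.93178099] 87.94024552684546
```

View pics/w13z.png

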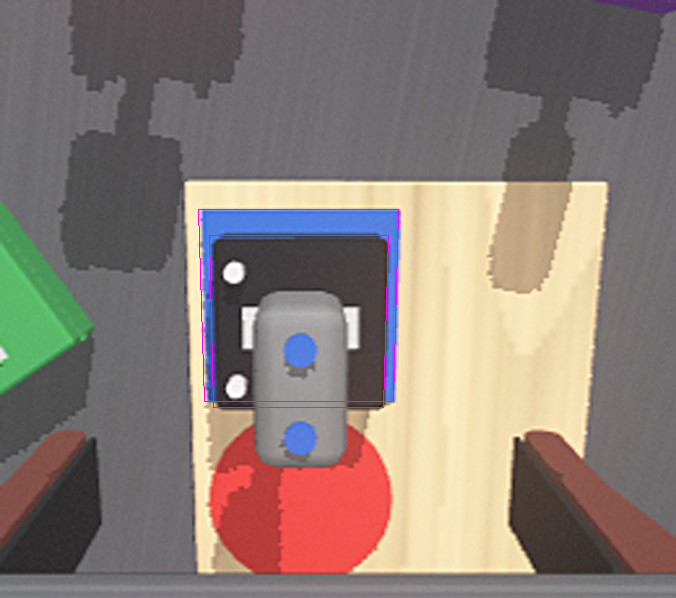

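The throttle is centred and aligned on the blue pad. Now the stick.

apply_moves --commands '[[[0.004, -0.04, 0, 0], [0.01, -0.095, 0, 0], [0.017, -0.155, 0, 0], [0.024, -0.215, 0, 0], [0.031, -0.275, 0, 0], [0.038, -0.335, 0, 0], [0.045, -0.395, 0, 0], [0.052, -0.455, 0, 0]]]'

```text
t: 35.05
ee_pos: [482.5, -77.5, 416.1]
orientation: [1.075, 1.291, -1.077]
ft_force: [0.9, 0.9, -0.5]
width: 87.7
```

apply_moves --commands '[[[0.007, -0.06, 0, 0], [0.013, -0.12, 0, 0], [0.018, -0.165, 0, 0], [0.022, -0.19, 0, 0], [0.022, -0.197, 0, 0], [0.022, -0.197, -0.03, 0], [0.022, -0.197, -0.06, 0], [0.022, -0.197, -0.06, 0]]]'

```text
t: 36.05
ee_pos: [504.3, -270.7, 355.5]
orientation: [1.075, 1.295, -1.076]
ft_force: [0.4, 0.9, 0.0]
width: 87.8
```

```bash
python3 - <<'E'
from h import *
o=readout.get_obs(); print(o['t'],o['ee_pos'],o['qpos'])
im=snap('wrist','w14.png')
E
```

```text
36.05 [ 504.32662134 -270.6909988   355.47797977] [-5.13455752e-01  4.09706214e-01  1.78383164e+00  3.29864510e-04
  9.53713767e-01 -6.95093729e-01]
```

View pics/w14.png

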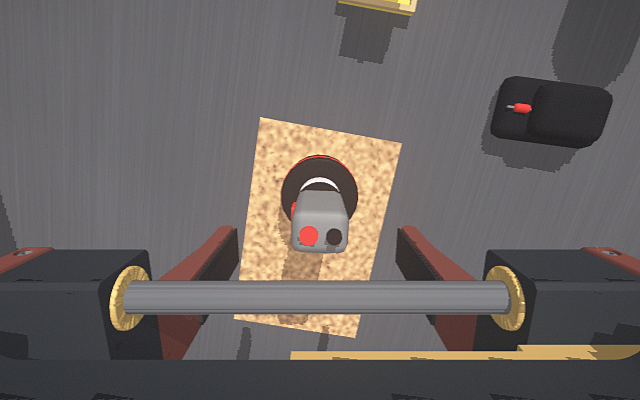

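apply_moves --commands '[[[0, 0, -0.03, 0], [0, 0, -0.06, 0], [0, 0, -0.0765, 0], [0, 0, -0.0815, 0], [0, 0, -0.0815, 0]]]'

```text
t: 36.72
ee_pos: [505.4, -272.6, 276.9]
orientation: [1.075, 1.288, -1.075]
ft_force: [0.6, 0.1, 0.4]
width: 87.9
```

apply_moves --commands '[[[0, 0, 0, 0], [0, 0, 0, 0], [0, 0, 0, 0], [0, 0, 0, 0], [0, 0, 0, 0], [0, 0, 0, 0], [0, 0, 0, 0]]]' --gripper 0.02

```text
t: 37.6
ee_pos: [505.1, -272.5, 276.1]
orientation: [1.076, 1.289, -1.076]
ft_force: [1.0, 0.4, -0.4]
width: 38.6
```

apply_moves --commands '[[[0, 0, 0.02, 0], [0, 0, 0.06, 0], [0, 0, 0.1, 0], [-0.002, 0.02, 0.12, 0], [-0.006, 0.07, 0.12, 0], [-0.011, 0.125, 0.12, 0], [-0.017, 0.18, 0.12, 0], [-0.022, 0.235, 0.12, 0]]]'

```text
t: 38.6
ee_pos: [482.3, -36.0, 395.9]
orientation: [1.076, 1.289, -1.076]
ft_force: [1.0, 0.3, -3.8]
width: 37.5
```

apply_moves --commands '[[[-0.005, 0.055, 0, 0], [-0.011, 0.11, 0, 0], [-0.016, 0.165, 0, 0], [-0.022, 0.22, 0, 0], [-0.028, 0.27, -0.01, 0], [-0.032, 0.305, -0.03, 0], [-0.034, 0.319, -0.06, 0], [-0.034, 0.319, -0.065, 0]]]'

```text
t: 39.6
ee_pos: [447.9, 281.7, 329.1]
orientation: [1.071, 1.291, -1.078]
ft_force: [0.1, 0.1, -1.8]
width: 37.9
```

apply_moves --commands '[[[0, 0, 0, 0], [0, 0, 0, 0]]]'

```text
t: 39.85
ee_pos: [449.6, 280.9, 332.2]
orientation: [1.077, 1.288, -1.075]
ft_force: [0.9, -0.6, -3.4]
width: 37.8
```

```bash
python3 - <<'E'
from h import *
o=readout.get_obs(); print(o['t'],o['ee_pos'],o['width'])
im=snap('wrist','w15.png')
dz=o['ee_pos'][2]-276.2+3
y=.18; S=(448.9,281.6)
c=[[(S[0]+r*np.cos(t),S[1]+r*np.sin(t),z) for t in np.linspace(0,6.283,60)] for r,z in((47,13),(38,40+dz),(38,dz))]
ov(im,c,(200,60,460,290),2.6,'w15z.png')
im=viewer.get_image('side');ov(im,[c[0]],(180,120,320,220),5.5,'s15z.png')
E
```

```text
39.85 [449.59554445 280.85359651 332.17513741] 37.768304915419186
```

View pics/w15z.png

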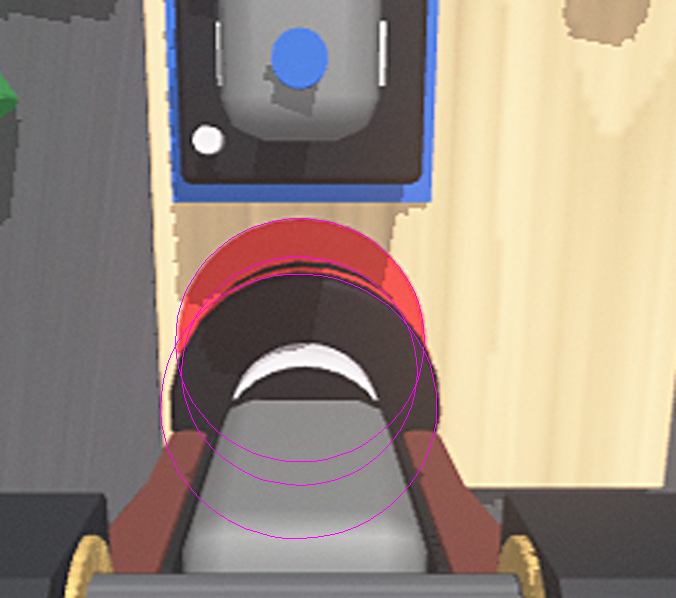

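View pics/s15z.png

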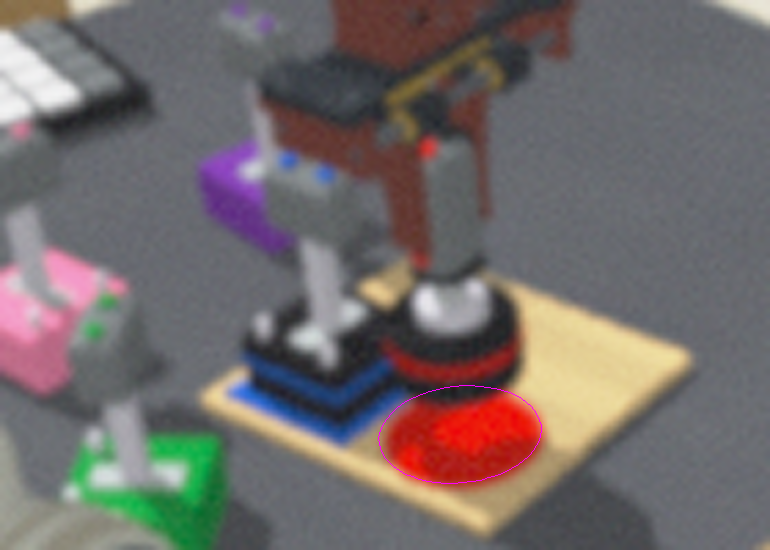

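apply_moves --commands '[[[-0.001, 0, -0.02, 0], [-0.001, 0, -0.036, 0], [-0.001, 0, -0.0425, 0], [-0.001, 0, -0.0445, 0], [-0.001, 0, -0.0445, 0], [-0.001, 0, -0.0445, 0]]]'

```text
t: 40.7
ee_pos: [448.3, 281.6, 287.1]
orientation: [1.076, 1.289, -1.075]
ft_force: [-0.7, -0.1, -3.9]
width: 38.0
```

apply_moves --commands '[[[0, 0, 0, 0], [0, 0, 0, 0], [0, 0, 0, 0], [0, 0, 0, 0], [0, 0, 0.03, 0], [0, 0, 0.08, 0], [0, 0, 0.12, 0], [0, 0, 0.16, 0]]]' --gripper 0.0878

```text
t: 41.7
ee_pos: [447.9, 281.3, 448.2]
orientation: [1.076, 1.289, -1.075]
ft_force: [-0.7, 0.8, -0.2]
width: 87.8
```

apply_moves --commands '[[[0, -0.02, 0.01, 0], [0, -0.04, 0.01, 0], [0, -0.04, 0.01, 0], [0, -0.04, 0.01, 0]]]'

```text
t: 42.2
ee_pos: [448.0, 241.0, 455.4]
orientation: [1.075, 1.29, -1.078]
ft_force: [0.9, -0.4, -0.2]
width: 88.1
```

```bash
python3 - <<'E'
from h import *
o=readout.get_obs(); print(o['t'],o['ee_pos'],o['width'],o['ft_force'])
im=snap('wrist','w16.png')
S=(448.9,281.6)
c=[[(S[0]+r*np.cos(t),S[1]+r*np.sin(t),z) for t in np.linspace(0,6.283,60)] for r,z in((47,13),(38,53))]
ov(im,c+[corners(431,380,13,47,47,.18),corners(431,380,53,38,38,.18)],(200,0,460,230),2.6,'w16z.png')
snap('scene','sc16.png');snap('side','s16.png')
for k in('scene','side','wrist'):
  viewer.get_image(k)
  for n in('panel','stick','throttle','mouse','mug','dish'): print(k,n,[(np.round(d['position']).tolist(),round(d['conf'],2)) for d in models.place_of(k,n)])
E
```

```text
42.2 [448.02192779 240.99639643 455.42366138] 88.05691521146615 [ 0.86598253 -0.37673522 -0.15083121]
scene panel [([528.0, -4.0, 5.0], 0.95)]
scene stick [([445.0, 282.0, 10.0], 0.92)]
scene throttle [([530.0, 576.0, -3.0], 0.93), ([430.0, 380.0, 12.0], 0.91), ([276.0, 351.0, -1.0], 0.63), ([336.0, 551.0, -1.0], 0.58)]
scene mouse [([715.0, -155.0, -1.0], 0.77)]
scene mug [([751.0, 15.0, 0.0], 0.69), ([718.0, -159.0, -0.0], 0.58), ([435.0, 380.0, 9.0], 0.25)]
scene dish [([726.0, 210.0, -2.0], 0.83)]
side panel [([526.0, -4.0, 6.0], 0.57)]
side stick [([448.0, 279.0, 10.0], 0.91)]
side throttle [([536.0, 576.0, 3.0], 0.94), ([278.0, 352.0, -0.0], 0.7), ([432.0, 379.0, 11.0], 0.69), ([342.0, 552.0, 0.0], 0.62)]
side mouse [([715.0, -156.0, -0.0], 0.65)]
side mug [([751.0, 13.0, -3.0], 0.69), ([430.0, 382.0, 11.0], 0.68)]
side dish [([727.0, 210.0, 0.0], 0.7)]
wrist panel [([524.0, -5.0, 7.0], 0.65)]
wrist stick [([445.0, 280.0, 12.0], 0.66)]
wrist throttle [([436.0, 373.0, 14.0], 0.96), ([278.0, 355.0, -2.0], 0.84)]
wrist mouse []
wrist mug []
wrist dish [([729.0, 215.0, -3.0], 0.83)]
```

View pics/w16z.png

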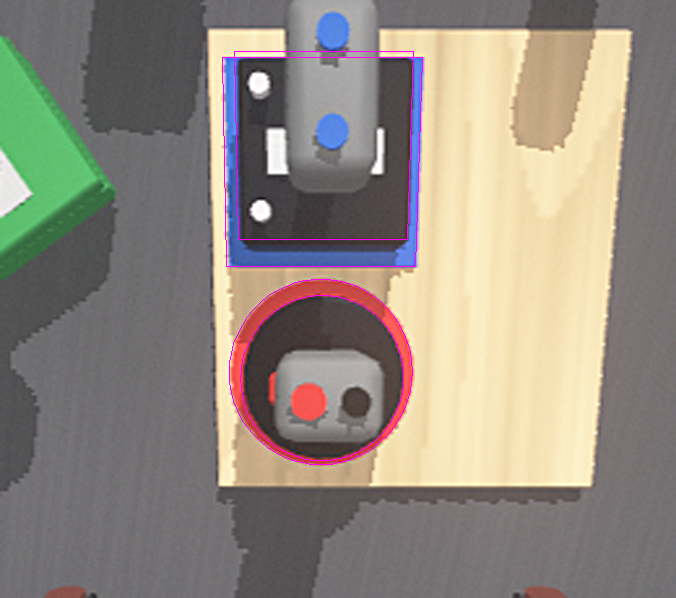

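View pics/s16.png

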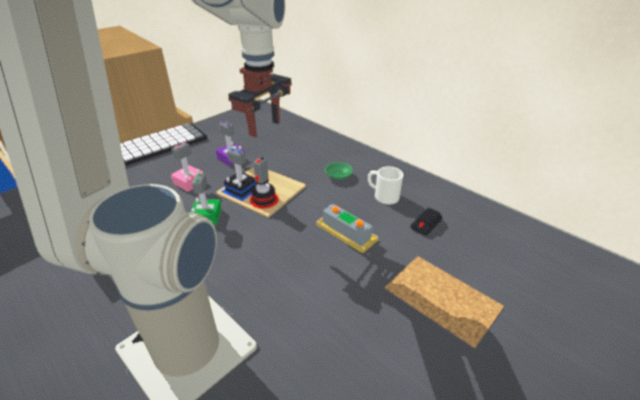

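View pics/sc16.png

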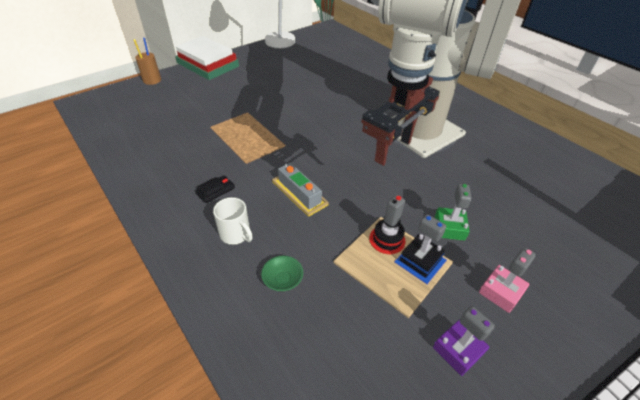

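The stick and throttle are centred and upright on their pads and the panel is in the tray. The mouse, dish and mug haven't moved, and the gripper is clear of everything. Handing in.

```bash
python3 -c "
from workcell import workorder; print(workorder.close_job())"
```

```text
the job is handed in; nothing more can be done
None
```

I stood the stick and the throttle on the cork mat, laid the radio panel in the yellow tray, then put the throttle back on the blue pad and the stick back on the red pad. I handed the job in at about 43 s of the 147 s allowed; the hand-in gives no verdict.

**Last checks:**
- **Stick and throttle:** in the wrist overlay both bases sit within about 2 mm of their pad centres. Both are upright, and the throttle is lined up with its pad.
- **Panel:** it lies flat in the tray, about 1 mm off centre in the wrist picture.
- **Bystanders:** the mouse, dish and mug read within a few mm of where they started, which is the networks' own error.
- **Gripper:** it is open and well clear of everything.

**Disagreements:**
- The cameras differed by up to 5 mm on where the tray is. I used the wrist view to set the panel down.
- The network's last wrist reading put the throttle about 8 mm off. The overlay and the other two cameras put it within 2 mm.

No check failed.

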